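# Cap a sample bottle and stand it on the balance

### The job

The white sample bottle sits in its holder with its cap loose. Twist the cap clockwise until it is fully home, with its thumb tab up against the stop post on the bottle's shoulder, while the bottle still sits in the holder; then stand the bottle upright, about in the middle of the balance's raised round pan, and let go. Leave the other things on the bench where they are.

Things in the scene. Friction and masses are not known exactly. Their poses are not given: they have to be found in the camera images.
- jar: Loose white plastic sample bottle, about 0.55 kg with its captive cap, centre of mass near its vertical axis. Rectangular body 100 (x) x 64 (y) x 75 (z) mm; origin at the centre of its underside, z up. The grey cap is on its centre axis: knurled disc 58 mm in diameter, z = 83 to 107 mm, with the upright thumb tab on top. It can be lifted by the tab, pinched over the axis.
- tab (a point): Thumb tab: upright straight rib across the cap's top, 12 mm thick, z = 107 to 131 mm above the bottle's underside, from 28 mm on one side of the axis to 68 mm on the other; the long end overhangs the disc by 39 mm and can be pushed sideways. This point: mid thickness and mid height (119 mm), 50 mm from the axis towards the long end.
- post (a point): Centre of the top of the stop post on the bottle's shoulder: 10 x 10 mm square, standing at x = 43, y = -11.5 mm in the bottle's frame, from z = 75 to 121 mm.
- cap (a joint): Turn of the cap about the bottle's axis, rad: angle of the tab's long end from the bottle's x axis, positive anticlockwise from above. 0 = fully home (tab along x, against the post, at a firm stop); starts about 1.6 to 2.4, at most 2.6. Clockwise closes. Light drag (0.06 N m, 1.2 N at the tab point); stays where left. It neither rises nor comes off.
- holder: Fixed grey holder on a 160 x 124 x 4 mm steel plate: open-topped rectangular pocket, 104 x 68 mm inside, walls 8 mm thick, rim 50 mm high. Origin under its centre at bench level. The bottle stands in it with 2 mm of play on every side, so that it cannot turn; it lifts straight out (42 mm deep).
- pocket (a point): Centre of the holder's pocket floor, 8 mm above the bench.
- balance: Fixed white laboratory balance, body 200 (x) x 180 (y) mm, its top 56 mm above the bench, display along its -x edge. Origin under its centre at bench level.
- pan (a point): Centre of the top face of the balance's round steel pan, 96 mm in diameter, 78 mm above the bench, 25 mm to +x from the balance's centre. The pan is rigid.
- round_bottle: Bystander: round white plastic bottle, 72 mm in diameter, 125 mm high, loose; origin at the centre of its underside.
- cup: Bystander: clear empty plastic cup, 72 mm in diameter, 80 mm high, loose; origin at the centre of its underside.
- spatula: Bystander: spatula, 190 mm long, lying flat on the left of the bench; loose; origin on its underside near mid length.
There are look-alikes about, which are no part of the job. What is shaped like the holder but brown or orange is not meant.

How it is judged:
By the outcome, as a careful person would: the job done as asked, in the order asked, and still so for the second after the job is handed in, with the robot touching nothing.
It also fails if it takes over 64 s, if anything falls off the work surface, if the arm or the gripper's body presses on something with over 40 N, if the wrist force passes 120 N, or if a joint passes its speed limit or range.

### The arm

A 7-joint arm with a two-finger parallel gripper is mounted at the origin on the work surface. World frame = base frame: x ahead of the robot, y to its left, z up, the work surface at z = 0. Lengths are in m, angles in rad, forces in N, time in s.
With the tool pointing down it reaches from about 0.4 to 0.925 m from the base axis. Payload 5.6 kg.
Tool frame: the origin (TCP) lies at the centre of the arm's flange, where the gripper is bolted on; the fingertips stand 173 mm ahead of it and the grasp point (between the pads) lies tcp_to_grasp ahead of it (tcp_to_grasp is the distance from the TCP to the grasp point, in m); z points along the fingers, y is the line along which they close (so a half turn about z gives the same grasp; the last joint's range is limited). The gripper opens to 85 mm and grips with 20 to 120 N. Pads are 22 mm wide; open, the fingers measure 114 mm over their backs; the gripper's body (76 mm by 85 mm) begins 54 mm behind the grasp point. The pads swing forward as they close: fully open they stand 13 mm farther back than shut.
Start: joints at [1.079, 0.468, -0.012, 1.603, 0.006, 1.071, -0.056], TCP at [0.282, -0.586, 0.405] pointing down, gripper open.
Joint ranges: [-2.53, 2.53], [-0.31, 2.02], [-1.57, 1.55], [0.28, 2.44], [-1.29, 4.43], [0.15, 1.84], [-2.92, 2.92]. Speed limits (rad/s): [2.57, 2.57, 3.14, 3.14, 3.14, 3.14, 3.14].

### API

Orientations are given as a 3x3 rotation matrix whose columns are the frame's x, y, z axes.
In Python, from workcell import * gives the robot as it stands.
- The arm moves only by the tool jog_arm, never from a script. Its argument "increments" is a list of rows, each a list of 7 numbers: the finger opening in m, from 0 to 0.0854, then the shift along the tool's x, y, z in m, then the turn, a rotation vector about the tool's x, y, z in degrees. In form: [[claw, dx, dy, dz, rx, ry, rz], ...]. A call has 1 to 12 rows; each row shifts and turns the commanded pose from where the row before left it, along the tool's axes as they then stand; what a row does not reach is not made up. A row lasts 1/8 s, in which the tool goes at most 62.5 mm and 10.7 degrees, less where a joint would pass 70% of its speed; a pose out of reach is approached as far as the arm can. A call is refused whole if a number of a shift passes 0.0625 or a number of a turn 10.7, either way. A call with a gripper value outside its range is refused whole. The fingers move at their own pace and stop on an object; the grip force is fixed at half the most. Time passes only in rows, so rows that do not move let the fingers close. It gives the time, the measured TCP pose, the force, the opening and the grip force at its end, in the units of the state.
- get_state(): the state, without advancing time (a new reading comes with each control period).
- camera(name): name is "scene" or "side" or "wrist"; returns the picture (480x640x3 uint8, red, green, blue); there is no depth.
- camera_model(name): a dict with "intrinsics" (3x3 intrinsics, pixels), "xyz" and "orientation" of the camera in the world; the wrist camera has in their place "hand_eye" (4x4, takes a point from camera to tool coordinates, whose origin is the TCP and whose axes are the flange's). Camera axes: x right, y down, z forward; pixel columns grow to the right and rows downward; lengths in m; the calibration is good to about 2 mm. A picture is of the moment at which its call begins: read the wrist's pose just before it. camera_model takes no time and is no camera call.
- hand_in(): hands the job in; it is judged then, once.
The state is a dict: "t": time; "joint_pos": joint angles; "dq": joint speeds; "tau": joint torques, N m; "ee_pos": TCP position; "tcp_rot": TCP orientation; "ft_force": force on the tool from outside, world axes, zero at the start; "torque": the same for the moment, N m; "width": finger opening in m; "finger_force": force on a finger pad.
Only numpy, scipy, OpenCV 4.12 (cv2) and the standard library are available. Lean on these libraries where they do the work, as an engineer would, in place of code of your own. Each camera call takes 0.05 s, during which the arm holds its last target. There are 200 camera calls.

## Working session

There is one attempt and no reset: what is moved stays moved. The work goes in short steps, Python scripts to look and compute and a tool call to move; the robot and the scene stay as the last step left them, time stands still between calls to the robot, and variables do not carry over. Pictures are saved under pics/ and viewed, at most 10 in all, crops included, and the job is handed in when it is done.

Besides the shell and the picture viewer there is one more tool, called in YAML: its name, and indented under it one key for each argument. jog_arm: Moves the arm, as the interface text tells. Its arguments: {"type":"object","properties":{"increments":{"type":"array","items":{"type":"array","items":{"type":"number"}}}},"required":["increments"]}

```bash
mkdir -p pics; ls
python3 - <<'E'
from workcell import *
import cv2,numpy as np
s=get_state();print(s['t'],s['ee_pos'],np.round(s['tcp_rot'],3).tolist(),s['width'])
for n in ("scene","side"):
    m=camera_model(n);print(n,{k:np.round(v,4).tolist() if not isinstance(v,str) else v for k,v in m.items()})
    cv2.imwrite(f"pics/{n}0.png",camera(n)[:,:,::-1])
print(camera_model("wrist"))
import workcell; print([k for k in dir(workcell) if not k.startswith('_')])
E
```

```text
pics
0.0 [ 0.28183279 -0.58543517  0.4037177 ] [[0.901, 0.434, -0.001], [0.434, -0.901, 0.002], [-0.0, -0.002, -1.0]] 0.08564687747443886
scene {'intrinsics': [[598.0737, 0.0, 322.7617], [0.0, 598.0737, 227.4368], [0.0, 0.0, 1.0]], 'xyz': [1.0387, -1.0022, 1.048], 'orientation': [[0.8935, 0.294, -0.3396], [0.4491, -0.5772, 0.682], [0.0045, -0.7619, -0.6477]]}
side {'intrinsics': [[611.513, 0.0, 323.3947], [0.0, 611.513, 244.7176], [0.0, 0.0, 1.0]], 'xyz': [-0.0323, 1.0802, 0.8825], 'orientation': [[-0.8862, -0.2688, 0.3773], [-0.4626, 0.4688, -0.7525], [0.0254, -0.8414, -0.5398]]}
{'intrinsics': array([[383.72570098,   0.        , 316.76093565],
       [  0.        , 383.72570098, 237.06973049],
       [  0.        ,   0.        ,   1.        ]]), 'hand_eye': array([[ 3.26224021e-04, -9.56688981e-01, -2.91111811e-01,
         7.40315664e-02],
       [ 9.99999886e-01,  4.13399112e-04, -2.37951153e-04,
         2.61313639e-04],
       [ 3.47990611e-04, -2.91111701e-01,  9.56689007e-01,
         3.09178021e-02],
       [ 0.00000000e+00,  0.00000000e+00,  0.00000000e+00,
         1.00000000e+00]])}
['Unreachable', 'camera', 'camera_model', 'get_state', 'hand_in', 'tcp_to_grasp']
```

View pics/scene0.png

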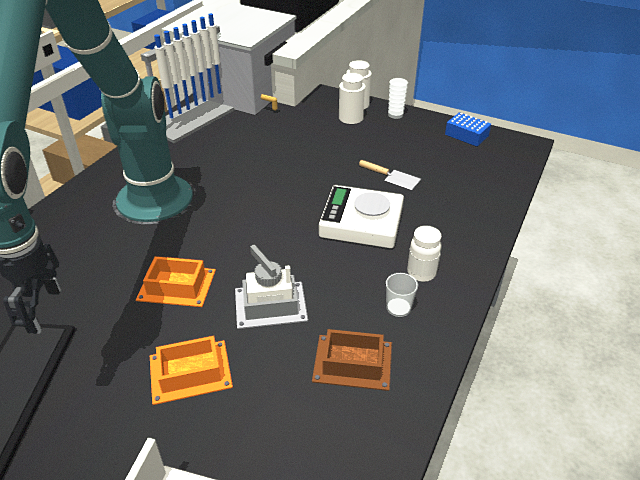

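View pics/side0.png

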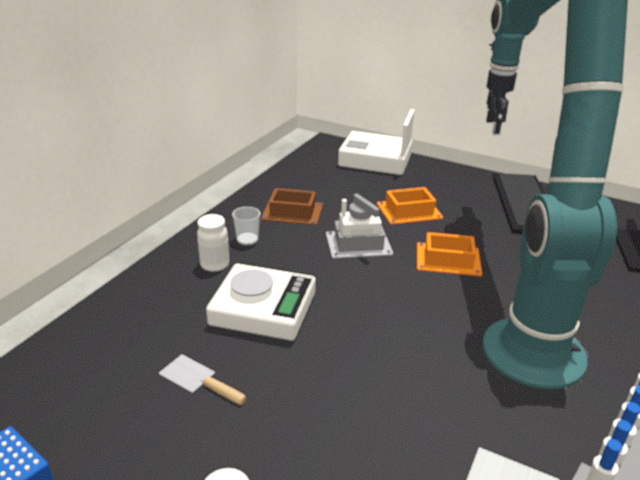

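The scene view shows the grey holder with the white bottle at about (270,290), with the cap at (267,272) and the tab pointing to (257,250). The balance pan is at (372,204). The look-alikes are the orange holders at (176,280) and (190,368) and the brown one at (353,358). Only the grey one on the steel plate holds the bottle, so it fits. I'll confirm with an enlarged crop and measure.

```bash
cat > h.py <<'E'
from workcell import *
import cv2,numpy as np
def cam(n,s=None):
    m=camera_model(n);K=m['intrinsics']
    if n=='wrist':
        H=m['hand_eye'];R=s['tcp_rot'];return K,R@H[:3,:3],R@H[:3,3]+s['ee_pos']
    return K,np.array(m['orientation']),np.array(m['xyz'])
def ray(c,px):
    K,R,o=c;d=R@np.linalg.solve(K,[px[0],px[1],1.]);return o,d/np.linalg.norm(d)
def plane(c,px,z):
    o,d=ray(c,px);return o+d*(z-o[2])/d[2]
def tri(c1,p1,c2,p2):
    o1,d1=ray(c1,p1);o2,d2=ray(c2,p2)
    t=np.linalg.lstsq(np.c_[d1,-d2],o2-o1,rcond=None)[0]
    a,b=o1+t[0]*d1,o2+t[1]*d2;return (a+b)/2,np.linalg.norm(a-b)
def proj(c,p):
    K,R,o=c;q=K@(R.T@(np.array(p)-o));return q[:2]/q[2]
E
python3 - <<'E'
from h import *
print(tcp_to_grasp)
a=cv2.imread('pics/scene0.png')[225:335,220:320];b=cv2.imread('pics/side0.png')[185:265,315:400]
a=cv2.resize(a,(500,550),interpolation=cv2.INTER_CUBIC);b=cv2.resize(b,None,fx=3.4,fy=3.4,interpolation=cv2.INTER_CUBIC)
im=np.zeros((550,800,3),np.uint8);im[:,:500]=a;im[:b.shape[0],505:505+b.shape[1]]=b
cv2.imwrite('pics/crop0.png',im)
print(plane(cam('scene'),(372,204),.078),plane(cam('side'),(252,285),.078))
E
```

```text
0.1547
[0.60268705 0.1627874  0.078     ] [0.59045762 0.1822689  0.078     ]
```

View pics/crop0.png

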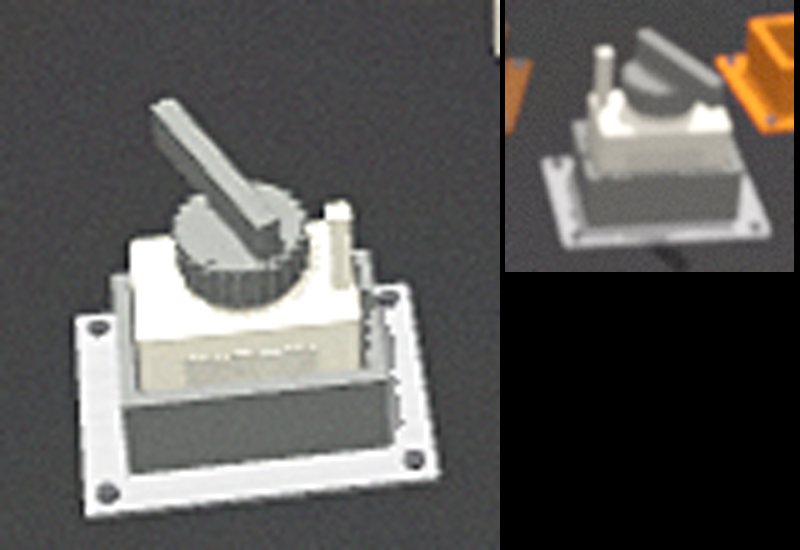

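The crop confirms the grey holder on the steel plate. It holds the white bottle with the post at crop (338,207), and the long end of the tab at crop (165,103). Next I'll compute the poses.

Run:
```python
from h import *
S,D=cam('scene'),cam('side')
f=lambda x,y:(220+x/5-.4,225+y/5-.4)
g=lambda x,y:(315+(x-505)/3.4-.35,185+y/3.4-.35)
P=[plane(S,f(*q),.004) for q in[(76,316),(408,287),(440,475),(88,515)]]
print(np.round(P,4),np.mean(P,0))
for i in range(4):
    d=P[(i+1)%4]-P[i];print(np.linalg.norm(d),np.degrees(np.arctan2(d[1],d[0])))
print('post',tri(S,f(338,208),D,g(604,50)),plane(S,f(338,208),.129))
a=plane(S,f(165,104),.139);b=plane(S,f(265,222),.139);print('tab ends',a,b)
print('tab side',plane(D,g(642,34),.139),plane(D,g(718,80),.139))
# pan via mask in both views
for n,c,(x0,y0,x1,y1) in (('scene',S,(345,185,400,222)),('side',D,(225,265,280,305))):
    im=cv2.imread(f'pics/{n}0.png')[y0:y1,x0:x1];print(n);
    gry=cv2.cvtColor(im,cv2.COLOR_BGR2GRAY);print(gry[::3,::4])
# wrist picture dir
s=get_state();cv2.imwrite('pics/w0.png',camera('wrist')[:,:,::-1])
```

```text
[[ 0.4034 -0.1994  0.004 ]
 [ 0.5366 -0.1099  0.004 ]
 [ 0.6063 -0.2086  0.004 ]
 [ 0.476  -0.3011  0.004 ]] [ 0.50559599 -0.20473451  0.004     ]
0.1605170129274636 33.9038383811341
0.12083910532386487 -54.80358529137289
0.15973216977232838 -144.62211700649686
0.12496814128595025 125.53789458231951
post (array([ 0.54764775, -0.18826719,  0.12984337]), np.float64(0.0020097240569493208)) [ 0.54626204 -0.18790681  0.129     ]
tab ends [ 0.44872212 -0.17328307  0.139     ] [ 0.52767762 -0.21871151  0.139     ]
tab side [ 0.52752472 -0.20986826  0.139     ] [ 0.44869701 -0.17301804  0.139     ]
scene
[[ 66  55  58  66  69  64  66  65  65  65  63  65  56  54]
 [ 12 114 255 255 138  68  52  55  60  64  59  63  66  66]
 [127  17 255 255 255 255 255 255 255 159  83  55  51  59]
 [ 65 255 255 255 242 238 238 236 237 247 255 255 255 255]
 [ 44 255 255 235 238 239 239 238 239 237 236 255 255 255]
 [ 42 255 255 240 240 239 238 237 238 234 239 255 255 255]
 [  6 255 255 241 239 238 239 237 240 237 235 235 255 255]
 [188 255 255 240 240 240 239 237 238 237 237 213 255 255]
 [255 255 255 179 240 24
[... 403 characters left out ...]
5 255 255 245 221 218 219 219 225 254 255 255 254]
 [ 68 252 255 225 218 215 220 219 218 220 219 246 255 255]
 [144 255 226 219 219 218 219 219 220 219 221 218 255 255]
 [252 255 218 219 219 219 220 219 220 222 223 221 254 255]
 [255 255 218 219 218 221 218 220 220 220 220 223 252 255]
 [255 255 219 219 218 219 219 220 221 222 220 217 255 255]
 [255 255 188 219 221 221 220 220 220 223 220 166 255 255]
 [255 252 209 169 212 218 221 219 216 193 168 212 255 255]
 [255 254 213 212 184 162 161 158 172 200 213 222 255 255]
 [255 255 220 213 214 212 215 213 214 213 219 255 255 255]
 [255 255 255 234 213 212 213 212 214 244 255 255 255 254]
 [255 255 255 255 255 254 254 254 255 255 255 255 255 147]]
```

Run:
```python
from h import *
S,D=cam('scene'),cam('side')
for n,c,(x0,y0,x1,y1),lo,hi in (('scene',S,(345,185,400,222),228,249),('side',D,(225,265,280,305),214,240)):
    im=cv2.imread(f'pics/{n}0.png')[y0:y1,x0:x1];g=cv2.cvtColor(im,cv2.COLOR_BGR2GRAY)
    m=cv2.inRange(g,lo,hi);m=cv2.morphologyEx(m,cv2.MORPH_OPEN,np.ones((5,5)))
    N,l,st,ce=cv2.connectedComponentsWithStats(m);i=1+np.argmax(st[1:,4]);print(n,st[i],ce[i])
    k,_=cv2.findContours((l==i).astype(np.uint8),cv2.RETR_EXTERNAL,cv2.CHAIN_APPROX_NONE)
    p=np.array([plane(c,(q[0][0]+x0,q[0][1]+y0),.078)[:2] for q in k[0]],np.float32)
    print(cv2.minEnclosingCircle(p),p.mean(0),plane(c,ce[i]+[x0,y0],.078))
print('round base',plane(S,(423,268),0),plane(D,(214,260),0),'cup',plane(S,(399,307),0),plane(D,(247,238),0))
# balance body top corners scene
for q in[(338,185),(404,193),(398,236),(320,228)]:print(plane(S,q,.056))
```

```text
scene [  9   8  35  21 604] [26.43874172 17.99172185]
((0.5984113812446594, 0.16680438816547394), 0.04789085313677788) [0.5995702 0.1661246] [0.59968128 0.16607604 0.078     ]
side [  6   5  42  23 773] [26.29754204 16.08279431]
((0.5997291803359985, 0.1703648567199707), 0.046511001884937286) [0.60041565 0.17063062] [0.59980795 0.17079515 0.078     ]
round base [0.78381622 0.07507221 0.        ] [0.79361723 0.0529929  0.        ] cup [ 0.77743254 -0.07462406  0.        ] [ 0.77949747 -0.07707002  0.        ]
[0.47430895 0.22525577 0.056     ]
[0.65198655 0.27433427 0.056     ]
[0.70254906 0.0986379  0.056     ]
[0.51329575 0.0371501  0.056     ]
```

jog_arm:
  increments:
    - [0.05, 0.0367, -0.0245, 0, 0, 0, 0]
    - [0.05, 0.0367, -0.0245, 0, 0, 0, 0]
    - [0.05, 0.0367, -0.0245, 0, 0, 0, 0]
    - [0.05, 0.0367, -0.0245, 0, 0, 0, 0]
    - [0.05, 0.0367, -0.0245, 0, 0, 0, 0]
    - [0.05, 0.0367, -0.0245, 0, 0, 0, 0]
    - [0.05, 0.0367, -0.0245, 0, 0, 0, 0]
    - [0.05, 0.0367, -0.0245, 0, 0, 0, 0]
    - [0.05, 0.0367, -0.0245, 0, 0, 0, 0]
    - [0.05, 0.0367, -0.0245, 0, 0, 0, 0]

```text
t: 1.4
ee_pos: [0.5068, -0.2044, 0.4046]
tcp_rot: [[0.901, 0.434, -0.0], [0.434, -0.901, -0.0], [-0.0, -0.0, -1.0]]
ft_force: [1.5, -0.4, 0.3]
width: 0.0497
finger_force: 0.0
```

jog_arm:
  increments:
    - [0.05, 0, 0, 0, 0, 0, -10.3]
    - [0.05, 0, 0, 0, 0, 0, -10.3]
    - [0.05, 0, 0, 0, 0, 0, -10.3]
    - [0.05, 0, 0, 0, 0, 0, -10.3]
    - [0.05, 0, 0, 0, 0, 0, -10.3]
    - [0.05, 0, 0, 0, 0, 0, -10.3]
    - [0.05, 0, 0, 0, 0, 0, -10.3]
    - [0.05, 0, 0, 0, 0, 0, -10.3]
    - [0.05, 0, 0, 0, 0, 0, -10.3]
    - [0.05, 0, 0, 0, 0, 0, -10.3]
    - [0.05, 0, 0, 0, 0, 0, -10.3]
    - [0.05, 0, 0, 0, 0, 0, -10.3]

```text
t: 2.9
ee_pos: [0.5062, -0.2057, 0.4044]
tcp_rot: [[-0.863, 0.505, -0.001], [0.505, 0.863, 0.0], [0.001, -0.0, -1.0]]
ft_force: [-0.2, -0.0, 0.1]
width: 0.05
finger_force: 0.0
```

Run:
```python
from h import *
s=get_state();print(s['t'],s['ee_pos'],np.round(s['tcp_rot'],3).tolist(),s['width'],np.round(s['joint_pos'],3),s['ft_force'])
cv2.imwrite('pics/w1.png',camera('wrist')[:,:,::-1]);np.savez('w1.npz',**{k:s[k] for k in('ee_pos','tcp_rot')})
print(proj(cam('wrist',s),(.506,-.205,.139)),proj(cam('wrist',s),(.449,-.173,.139)),proj(cam('wrist',s),(.5475,-.189,.129)))
```

```text
2.9 [ 0.50622493 -0.20572228  0.40443382] [[-0.863, 0.505, -0.001], [0.505, 0.863, 0.0], [0.001, -0.0, -1.0]] 0.050045314265332264 [ 0.802  0.363 -0.589  1.828  0.234  1.02   1.161] [-0.1867073  -0.00229922  0.09285247]
[318.00691875 240.65625989] [316.12871558 135.19985251] [368.53718736 274.79279945]
```

View pics/w1.png

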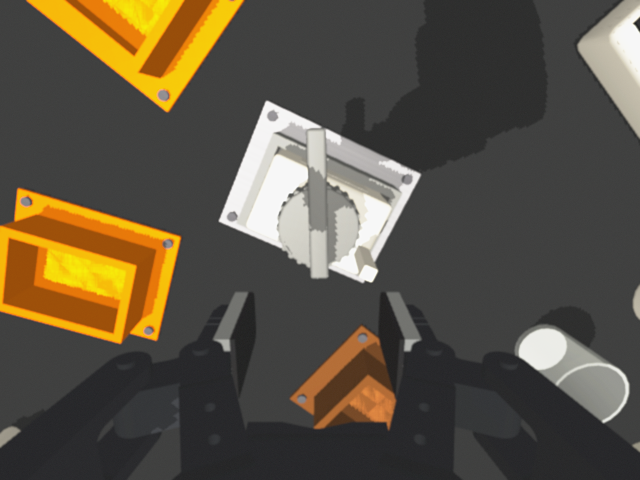

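The wrist view shows the tab vertical at column 317, from row 129 (long end) to row 277. The post top is at about (369,270), and the bottle is in the grey holder.

Run:
```python
from h import *
s=dict(np.load('w1.npz'));c=cam('wrist',s)
a,b=plane(c,(316.5,129),.139),plane(c,(318,278),.139);print(a,b,np.linalg.norm(a-b),a+(b-a)*68/96,np.degrees(np.arctan2(*(a-b)[1::-1])))
im=cv2.imread('pics/w1.png');g=cv2.cvtColor(im,cv2.COLOR_BGR2GRAY)
for y in(140,160,215,262,272,276,280,284):print(y,g[y,300:336:2])
print(plane(c,(369,269),.129))
for q in[(268,101),(420,172),(220,220)]:print(plane(c,q,.004))
```

```text
[ 0.44606569 -0.17102762  0.139     ] [ 0.52832534 -0.21804243  0.139     ] 0.09474725995727544 [ 0.50433294 -0.20432978  0.139     ] 150.25023855873636
140 [179 187 189 161 199 219 218 217 214 213 212 211 171 172 190 212 242 241]
160 [158 147 142 137 185 215 216 215 214 213 211 210 181 141 161 137 119 101]
215 [213 213 213 214 172 126 136 136 136 137 137 136 133 118 131 137 136 135]
262 [192 180 194 201 201 171 195 205 204 203 201 199 197 170 131 154 199 234]
272 [ 64  64  64  64  63 109 189 205 203 200 199 197 196 176 107  61  62  67]
276 [ 64  64  64  64  64  99 183 197 197 196 193 192 189 173 112  62  64  64]
280 [65 64 64 65 64 64 64 64 63 62 63 64 63 64 63 64 65 64]
284 [64 64 66 64 64 66 64 63 65 65 65 64 65 64 64 65 65 65]
[ 0.54389199 -0.18671629  0.129     ]
[ 0.40513605 -0.19813031  0.004     ]
[ 0.53278997 -0.10697586  0.004     ]
[ 0.47520832 -0.2991521   0.004     ]
```

jog_arm:
  increments:
    - [0.05, 0.0015, 0, 0.025, 0, 0, 0]
    - [0.05, 0, 0, 0.025, 0, 0, 0]
    - [0.05, 0, 0, 0.025, 0, 0, 0]
    - [0.05, 0, 0, 0.02, 0, 0, 0]
    - [0.05, 0, 0, 0.01, 0, 0, 0]
    - [0.05, 0, 0, 0.008, 0, 0, 0]
    - [0.05, 0, 0, 0, 0, 0, 0]

```text
t: 3.82
ee_pos: [0.5051, -0.2049, 0.2916]
tcp_rot: [[-0.86, 0.511, -0.0], [0.511, 0.86, 0.0], [0.0, -0.0, -1.0]]
ft_force: [-0.3, -0.7, 0.2]
width: 0.05
finger_force: 0.0
```

jog_arm:
  increments:
    - [0.0, 0, 0, 0, 0, 0, 0]
    - [0.0, 0, 0, 0, 0, 0, 0]
    - [0.0, 0, 0, 0, 0, 0, 0]
    - [0.0, 0, 0, 0, 0, 0, 0]
    - [0.0, 0, 0, 0, 0, 0, 0]
    - [0.0, 0, 0, 0, 0, 0, 0]

```text
t: 4.58
ee_pos: [0.5055, -0.2049, 0.2923]
tcp_rot: [[-0.86, 0.51, 0.001], [0.51, 0.86, -0.0], [-0.001, 0.0, -1.0]]
ft_force: [1.3, 0.6, 4.3]
width: 0.0104
finger_force: 62.4
```

jog_arm:
  increments:
    - [0, 0, 0, 0, 0, 0, 8]
    - [0, 0, 0, 0, 0, 0, 8]
    - [0, 0, 0, 0, 0, 0, 8]
    - [0, 0, 0, 0, 0, 0, 8]
    - [0, 0, 0, 0, 0, 0, 8]
    - [0, 0, 0, 0, 0, 0, 8]
    - [0, 0, 0, 0, 0, 0, 8]
    - [0, 0, 0, 0, 0, 0, 8]
    - [0, 0, 0, 0, 0, 0, 8]
    - [0, 0, 0, 0, 0, 0, 8]
    - [0, 0, 0, 0, 0, 0, 8]
    - [0, 0, 0, 0, 0, 0, 8]

```text
t: 6.08
ee_pos: [0.5046, -0.2052, 0.2922]
tcp_rot: [[0.601, 0.799, -0.002], [0.799, -0.601, -0.0], [-0.001, -0.001, -1.0]]
ft_force: [-3.4, -0.3, 8.5]
width: 0.0104
finger_force: 63.0
```

jog_arm:
  increments:
    - [0, 0, 0, 0, 0, 0, 5]
    - [0, 0, 0, 0, 0, 0, 5]
    - [0, 0, 0, 0, 0, 0, 3]
    - [0, 0, 0, 0, 0, 0, 2]
    - [0, 0, 0, 0, 0, 0, 0]
    - [0, 0, 0, 0, 0, 0, 0]

```text
t: 6.82
ee_pos: [0.5045, -0.2051, 0.2922]
tcp_rot: [[0.785, 0.619, -0.002], [0.619, -0.785, 0.0], [-0.001, -0.001, -1.0]]
ft_force: [-3.7, 0.6, 9.3]
width: 0.0111
finger_force: 63.0
```

Run:
```python
from h import *
s=get_state();print(s['t'],s['ee_pos'],s['torque'],s['ft_force'],s['width'],np.degrees(np.arctan2(s['tcp_rot'][1,1],s['tcp_rot'][0,1])))
```

```text
6.825 [ 0.50446639 -0.20509748  0.29221729] [ 0.22366136  0.74112497 -0.03004087] [-3.68835592  0.60531465  9.25833899] 0.011081661606806686 -51.72481207545467
```

jog_arm:
  increments:
    - [0, 0, 0, 0, 0, 0, 1.5]
    - [0, 0, 0, 0, 0, 0, 1.5]
    - [0, 0, 0, 0, 0, 0, 0.5]
    - [0, 0, 0, 0, 0, 0, 0]

```text
t: 7.32
ee_pos: [0.5045, -0.205, 0.2922]
tcp_rot: [[0.821, 0.571, -0.002], [0.571, -0.821, 0.0], [-0.002, -0.001, -1.0]]
ft_force: [-3.7, 1.0, 9.0]
width: 0.0103
finger_force: 63.0
```

```bash
cat > st.py <<'E'
from h import *
s=get_state();print(s['t'],s['ee_pos'],s['torque'],s['ft_force'],s['width'],np.degrees(np.arctan2(s['tcp_rot'][1,1],s['tcp_rot'][0,1])))
E
python3 st.py
```

```text
7.325 [ 0.50447959 -0.20504908  0.29222636] [0.22987055 0.78116741 0.01120579] [-3.68444763  1.00526692  8.98137932] 0.010340844300490933 -55.21188658919849
```

jog_arm:
  increments:
    - [0, 0, 0, 0, 0, 0, 1.5]
    - [0, 0, 0, 0, 0, 0, 1.5]
    - [0, 0, 0, 0, 0, 0, 0]

```text
t: 7.7
ee_pos: [0.5047, -0.2046, 0.2922]
tcp_rot: [[0.849, 0.528, -0.001], [0.528, -0.849, 0.0], [-0.001, -0.001, -1.0]]
ft_force: [-2.1, 1.8, 9.2]
width: 0.0109
finger_force: 63.2
```

```bash
python3 st.py
```

```text
7.7 [ 0.5047461  -0.20455667  0.29223318] [0.46747884 0.54906922 0.31678249] [-2.09996256  1.75033865  9.21246708] 0.010935849374101329 -58.115311977477546
```

jog_arm:
  increments:
    - [0, 0, 0, 0, 0, 0, 1.5]
    - [0, 0, 0, 0, 0, 0, 1.5]
    - [0, 0, 0, 0, 0, 0, 0]
    - [0, 0, 0, 0, 0, 0, 0]

```text
t: 8.2
ee_pos: [0.5048, -0.2042, 0.2923]
tcp_rot: [[0.874, 0.486, -0.002], [0.486, -0.874, -0.0], [-0.002, -0.001, -1.0]]
ft_force: [-3.2, 1.2, 8.7]
width: 0.0108
finger_force: 72.6
```

```bash
python3 st.py
python3 - <<'E'
from h import *
out=[]
for n,(x,y) in(('scene',(270,275)),('wrist',(320,300))):
    im=camera(n)[:,:,::-1];w,h=(50,60) if n=='scene' else (160,180)
    im=im[max(y-h,0):y+h,x-w:x+w];out.append(cv2.resize(im,(400,480),interpolation=cv2.INTER_CUBIC))
cv2.imwrite('pics/tw.png',np.hstack(out))
E
```

```text
8.2 [ 0.50484115 -0.20422469  0.29225044] [0.48408203 0.65094588 1.17723226] [-3.15579216  1.17039036  8.66450305] 0.010802029670082586 -60.89417919593994
```

View pics/tw.png

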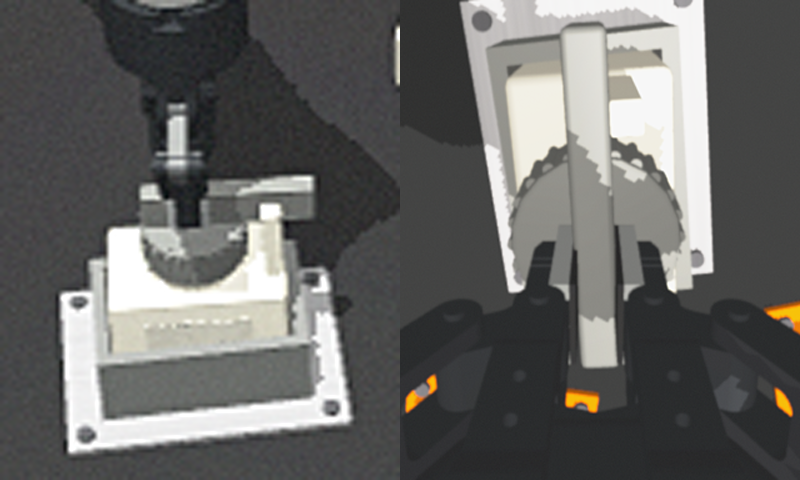

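The tab is against the post: the scene crop shows it flush at (265,205), and the torque has climbed to 1.2 N m. I'll relieve most of the twist, then lift.

jog_arm:
  increments:
    - [0, 0, 0, 0, 0, 0, -1.2]
    - [0, 0, 0, 0, 0, 0, -1.2]
    - [0, 0, 0, -0.005, 0, 0, 0]
    - [0, 0, 0, -0.01, 0, 0, 0]
    - [0, 0, 0, -0.015, 0, 0, 0]
    - [0, 0, 0, -0.015, 0, 0, 0]
    - [0, 0, 0, -0.02, 0, 0, 0]
    - [0, 0, 0, -0.02, 0, 0, 0]
    - [0, 0, 0, -0.025, 0, 0, 0]
    - [0, 0, 0, -0.02, 0, 0, 0]
    - [0, 0, 0, -0.01, 0, 0, 0]
    - [0, 0, 0, 0, 0, 0, 0]

```text
t: 9.8
ee_pos: [0.5051, -0.205, 0.4329]
tcp_rot: [[0.856, 0.518, 0.002], [0.518, -0.856, -0.001], [0.001, 0.002, -1.0]]
ft_force: [-0.1, 0.5, -5.0]
width: 0.0105
finger_force: 60.9
```

```bash
python3 st.py
python3 - <<'E'
from h import *
cv2.imwrite('pics/lift.png',np.hstack([cv2.resize(camera('scene')[140:340,180:340,::-1],(400,500)),cv2.resize(camera('side')[110:290,290:434,::-1],(400,500))]))
s=get_state();R=s['tcp_rot'];d=np.array([.600,.168,s['ee_pos'][2]])-s['ee_pos'];print(R.T@d/12)
E
```

```text
9.8 [ 0.50505787 -0.20499266  0.43289349] [-0.01355351  0.01434844  0.00937639] [-0.09848463  0.5126887  -5.03557085] 0.010504890037358206 -58.834753776043605
[ 2.28780884e-02 -2.24665868e-02  4.73430723e-06]
```

View pics/lift.png

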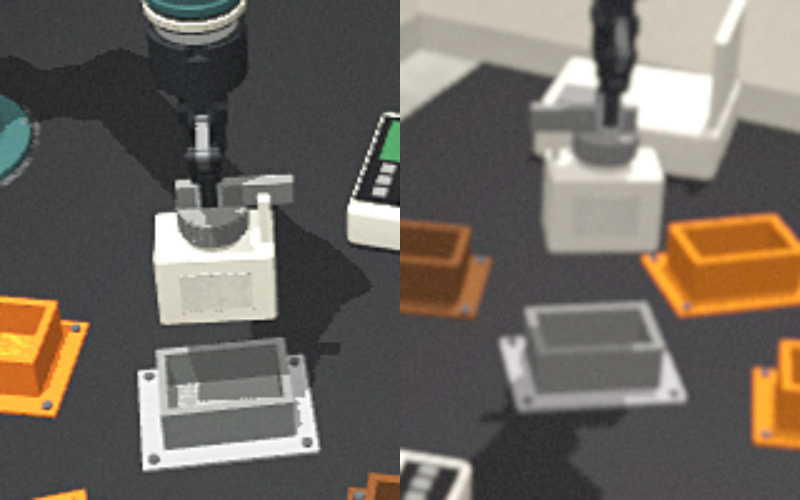

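The bottle is hanging upright and clear of the holder, with the tab against the post in both views.

jog_arm:
  increments:
    - [0, 0.015, -0.015, 0, 0, 0, 0]
    - [0, 0.023, -0.0225, 0, 0, 0, 0]
    - [0, 0.025, -0.0245, 0, 0, 0, 0]
    - [0, 0.025, -0.0245, 0, 0, 0, 0]
    - [0, 0.025, -0.0245, 0, 0, 0, 0]
    - [0, 0.025, -0.0245, 0, 0, 0, 0]
    - [0, 0.025, -0.0245, 0, 0, 0, 0]
    - [0, 0.025, -0.0245, 0, 0, 0, 0]
    - [0, 0.025, -0.0245, 0, 0, 0, 0]
    - [0, 0.025, -0.0245, 0, 0, 0, 0]
    - [0, 0.0225, -0.022, 0, 0, 0, 0]
    - [0, 0.014, -0.014, 0, 0, 0, 0]

```text
t: 11.4
ee_pos: [0.6001, 0.1695, 0.4303]
tcp_rot: [[0.854, 0.519, -0.002], [0.519, -0.854, -0.0], [-0.002, -0.001, -1.0]]
ft_force: [-0.3, 0.2, -5.7]
width: 0.0107
finger_force: 60.9
```

jog_arm:
  increments:
    - [0, 0, 0, 0.015, 0, 0, 0]
    - [0, 0, 0, 0.02, 0, 0, 0]
    - [0, 0, 0, 0.015, 0, 0, 0]
    - [0, 0, 0, 0, 0, 0, 0]
    - [0, 0, 0, 0, 0, 0, 0]

```text
t: 12.02
ee_pos: [0.6005, 0.1674, 0.3821]
tcp_rot: [[0.856, 0.518, 0.001], [0.518, -0.856, 0.0], [0.001, 0.0, -1.0]]
ft_force: [-0.2, 0.3, -4.3]
width: 0.0107
finger_force: 60.9
```

```bash
python3 st.py
python3 - <<'E'
from h import *
cv2.imwrite('pics/pan.png',np.hstack([cv2.resize(camera('scene')[110:270,310:438,::-1],(400,500)),cv2.resize(camera('side')[170:350,190:334,::-1],(400,500))]))
E
```

```text
12.025 [0.60048303 0.16740688 0.38209406] [ 0.02084707 -0.00988947  0.01090041] [-0.23697478  0.27043031 -4.33188824] 0.010682203080172504 -58.82697470910329
```

View pics/pan.png

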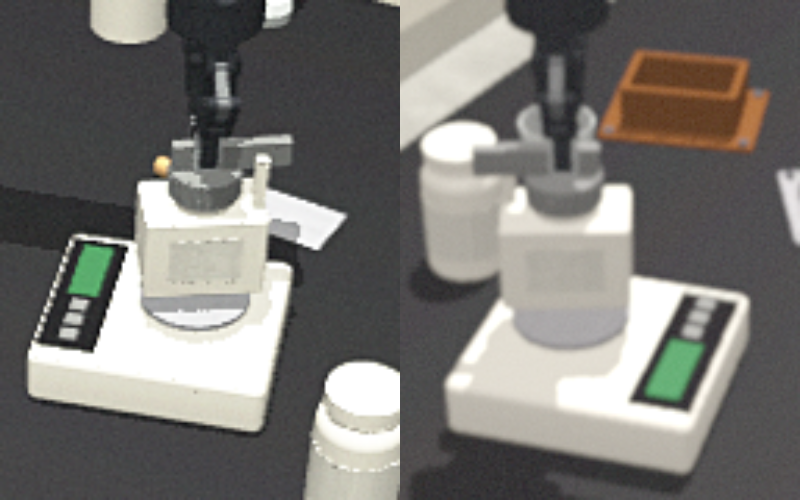

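The bottle is centred above the pan in both views, about 20 mm up. I'll lower it.

jog_arm:
  increments:
    - [0, 0, 0, 0.008, 0, 0, 0]
    - [0, 0, 0, 0.006, 0, 0, 0]
    - [0, 0, 0, 0.002, 0, 0, 0]
    - [0, 0, 0, 0.002, 0, 0, 0]
    - [0, 0, 0, 0, 0, 0, 0]
    - [0, 0, 0, 0, 0, 0, 0]

```text
t: 12.88
ee_pos: [0.6003, 0.1679, 0.3638]
tcp_rot: [[0.855, 0.518, 0.0], [0.518, -0.855, 0.0], [0.0, 0.0, -1.0]]
ft_force: [0.5, -0.3, -5.5]
width: 0.0104
finger_force: 60.9
```

jog_arm:
  increments:
    - [0, 0, 0, 0.0008, 0, 0, 0]
    - [0, 0, 0, 0.0008, 0, 0, 0]
    - [0, 0, 0, 0, 0, 0, 0]

```text
t: 13.25
ee_pos: [0.6003, 0.1677, 0.3624]
tcp_rot: [[0.855, 0.518, 0.0], [0.518, -0.855, -0.0], [0.0, 0.0, -1.0]]
ft_force: [-0.5, -1.0, -3.5]
width: 0.0107
finger_force: 61.2
```

Contact is beginning. I'll add a little more, then release.

jog_arm:
  increments:
    - [0, 0, 0, 0.0005, 0, 0, 0]
    - [0, 0, 0, 0.0003, 0, 0, 0]
    - [0, 0, 0, 0, 0, 0, 0]

```text
t: 13.62
ee_pos: [0.6003, 0.1677, 0.3623]
tcp_rot: [[0.855, 0.518, 0.001], [0.518, -0.855, -0.0], [0.001, 0.001, -1.0]]
ft_force: [-2.8, -1.8, 5.4]
width: 0.0105
finger_force: 62.4
```

```bash
python3 st.py
```

```text
13.625 [0.60032451 0.16773109 0.36228342] [-0.36008208  0.67130325  0.05349296] [-2.8378989  -1.80552591  5.3765129 ] 0.010455917628252105 -58.79847247538514
```

jog_arm:
  increments:
    - [0.014, 0, 0, 0, 0, 0, 0]
    - [0.02, 0, 0, 0, 0, 0, 0]
    - [0.03, 0, 0, 0, 0, 0, 0]
    - [0.04, 0, 0, 0, 0, 0, 0]
    - [0.04, 0, 0, -0.01, 0, 0, 0]
    - [0.04, 0, 0, -0.02, 0, 0, 0]
    - [0.04, 0, 0, -0.03, 0, 0, 0]
    - [0.04, 0, 0, -0.03, 0, 0, 0]
    - [0.04, 0, 0, -0.03, 0, 0, 0]
    - [0.04, 0, 0, 0, 0, 0, 0]

```text
t: 14.88
ee_pos: [0.6005, 0.1681, 0.4848]
tcp_rot: [[0.855, 0.518, 0.006], [0.518, -0.855, 0.002], [0.006, 0.002, -1.0]]
ft_force: [0.9, -0.2, -1.0]
width: 0.04
finger_force: 0.0
```

```bash
python3 st.py
python3 - <<'E'
from h import *
s=get_state();w=camera('wrist')[:,:,::-1]
cv2.imwrite('pics/fin.png',np.hstack([cv2.resize(camera('scene')[110:320,310:438,::-1],(366,600)),cv2.resize(w[60:400,200:440],(424,600))]))
c=cam('wrist',s);print(proj(c,(.6,.168,.209)),'centre in crop',(proj(c,(.6,.168,.209))-[200,60])*1.765+[366,0])
E
```

```text
14.875 [0.60053275 0.16812357 0.48482202] [-0.01668041 -0.02061974 -0.00915329] [ 0.86331616 -0.20149652 -0.98370273] 0.03995212914047729 -58.787787379608616
[315.6032964  239.48161853] centre in crop [570.03981815 316.78505671]
```

View pics/fin.png

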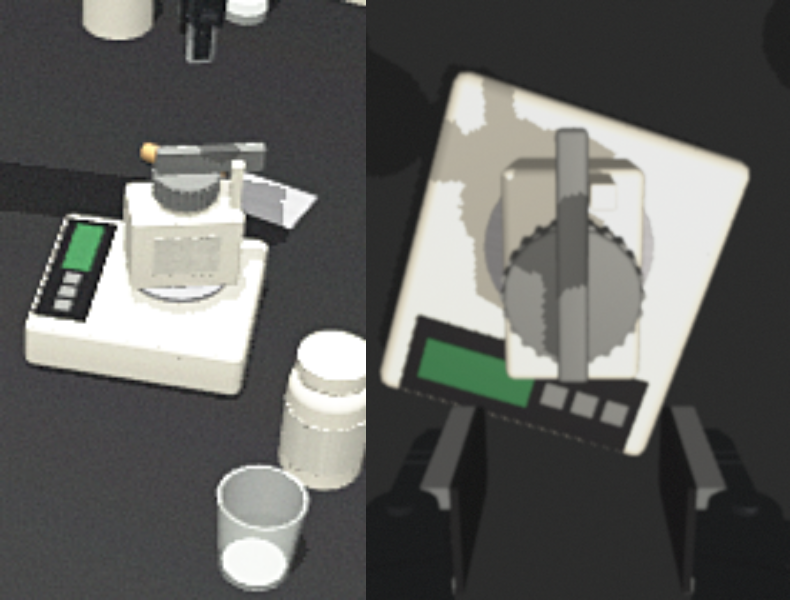

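The bottle stands upright on the pan. The tab-to-post gap in the wrist crop, around (590,195), needs a check in numbers.

Run:
```python
from h import *
s=get_state();w=camera('wrist')[:,:,::-1];cv2.imwrite('pics/w3.png',w);g=cv2.cvtColor(w,cv2.COLOR_BGR2GRAY)
for y in range(158,184,3):print(y,g[y,302:346])
c=cam('wrist',s)
# tab edges: top face z=.209; bottle body side edges for yaw (top z=.153)
for y in(140,180,225):print(y,g[y,272:290],g[y,350:372])
```

```text
158 [176 175 178 177 170 141 113 119 137 146 147 148 148 148 148 147 149 151
 150 151 152 151 143 127 106 102 107 108 107 108 107 108 108 107 107 106
 108 123 167 220 233 234 234 233]
161 [177 176 177 177 171 141 113 119 137 144 146 146 148 148 148 148 150 150
 151 151 152 151 142 125 102 110 152 175 181 180 180 181 180 180 181 180
 182 182 181 188 209 227 233 233]
164 [175 176 176 176 171 140 111 117 135 144 145 147 147 148 147 149 149 149
 151 150 151 150 142 125 102 124 197 230 233 234 234 234 233 234 233 234
 233 233 234 233 231 232 233 233]
167 [175 176 175 178 172 145 116 119 134 144 145 146 147 148 148 148 148 148
 147 150 152 150 141 125 100 125 199 230 233 233 233 233 233 233 233 233
 233 233 233 232 228 230 232 233]
170 [175 177 176 177 173 153 122 119 135 144 146 146 148 147 148 145 131 111
 100 101 108 123 131 122 103 126 197 229 233 234 233 233 233 233 234 233
 233 233 233 232 227 230 233 233]
173 [176 175 175 177 172 152 115  99 117 133 129 113 106 108 117 108  98  97
  97  97  95  95  89  86 105 147 203 229 233 233 233 233 233 233 234 233
 234 233 233 231 226 229 233 2
[... 362 characters left out ...]
 233 233]
182 [175 175 168 133  97  76  75  83  94  97  98  98  98  96  97  97  96  96
  96  96  97  95  89  80  70  75  99 138 164 172 175 180 190 215 229 234
 234 234 233 233 233 233 233 233]
140 [176 175 175 175 175 175 174 175 175 175 174 174 174 174 175 174 174 174] [233 233 233 233 233 233 233 233 233 233 233 233 233 233 233 232 233 232
 232 231 230 228]
180 [125 126 125 126 124 130 145 157 165 174 176 176 175 176 176 176 175 176] [233 234 233 233 232 230 222 199 179 182 200 224 232 233 233 233 233 233
 233 233 233 233]
225 [170 171 169 159 146 126 119 130 140 143 142 143 143 143 144 144 144 143] [148 149 150 150 149 141 129 136 154 197 226 233 233 233 233 233 233 233
 233 233 233 233]
```

In the post rows the tab edge (column 326) runs directly into the post (column 327.5) with no background between them, so the cap is home. Handing in.

```bash
python3 -c "
from workcell import *
print(hand_in())"
```

```text
the job is handed in; nothing more can be done
None
```

I turned the cap clockwise until its tab met the stop post, with the bottle still in the holder, then stood the bottle upright in the middle of the balance pan, released it, and handed in the job at about 15 s; the hand-in returned no verdict.

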